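# Fit the lift spring on the cast table's clamp stud

### The arm

A 6-joint arm with a two-finger parallel gripper is mounted at the origin on the work surface. World frame = base frame: x ahead of the robot, y to its left, z up, the work surface at z = 0. Lengths are in m, angles in degrees, forces in N, time in s.
With the tool pointing down it reaches from about 0.375 to 0.9 m from the base axis. Payload 3.1 kg.
Tool frame: the origin (TCP) lies on the centre line of the jaws, within the pads' length; the fingertips stand 25 mm ahead of it and the grasp point (between the pads) lies 6 mm ahead of it; z points along the fingers, y is the line along which they close (so a half turn about z gives the same grasp; the last joint's range is limited). The gripper opens to 87 mm and grips with 3 to 60 N. Pads are 19 mm wide; open, the fingers measure 117 mm over their backs; the gripper's body (75 mm by 190 mm) begins 51 mm behind the grasp point.
Start: joints at [-75.43, 30.224, 82.088, -0, 67.689, -10.227], TCP at [0.262, -0.567, 0.248] pointing down, gripper open.
Joint ranges: [-176.69, 176.69], [-43.24, 126.21], [12.49, 139.97], [-82, 262], [0, 151.66], [-163.58, 163.58]. Speed limits (degrees/s): [159.86, 159.86, 180, 180, 180, 180].

### API

Orientations are given as a 3x3 rotation matrix whose columns are the frame's x, y, z axes.
In Python, from rig import * gives the robot as it stands.
- The arm moves only by the tool step_arm, never from a script. Its argument "steps" is a list of rows, each a list of 7 numbers: the shift along the tool's x, y, z normalised to -1 to 1, where 1 is 0.3 m, then the turn, a rotation vector about the tool's x, y, z normalised to -1 to 1, where 1 is 45 degrees, then the gripper's target within -1 to 1 (shut at 1, half-way at 0, fully open at -1). A call has 1 to 8 rows; each row is the pose to reach, as a shift and turn from the pose commanded when the call began, along the tool's axes at that moment; what a row does not reach only later rows make up. A row lasts 1/12 s, in which the tool goes at most 41.7 mm and 7.16 degrees, less where a joint would pass 70% of its speed; a pose out of reach is approached as far as the arm can. A call with a number of a shift or a turn outside -1 to 1 is refused whole. A call with a gripper value outside its range is refused whole. The fingers move at their own pace and stop on an object; the grip force is fixed at half the most. Time passes only in rows, so rows that repeat a pose let the fingers close. It gives the time, the measured TCP pose, the force, the opening and the grip force at its end, in the units of the state.
- read_state(): the state, without advancing time (a new reading comes with each control period).
- capture(name): name is "scene" or "top" or "wrist"; returns a dict with "image" (384x512x3 uint8, red, green, blue), "vertical_fov" (degrees; the focal length in pixels is half the picture's height over the tangent of half this angle, whatever the lens; pixels are square), "cx", "cy" (the principal point, pixels), "world_from_camera" (4x4, takes a point from camera to world coordinates); the wrist camera has in their place "T_tool_cam" (4x4, takes a point from camera to tool coordinates, whose origin is the TCP and whose axes are the flange's). Camera axes: x right, y down, z forward; pixel columns grow to the right and rows downward; lengths in m; the calibration is good to about 2 mm. A picture is of the moment at which its call begins: read the wrist's pose just before it. There is no depth.
- hand_in(): hands the job in; it is judged then, once.
The state is a dict: "time_s": time; "joint_positions": joint angles; "qvel": joint speeds; "tau": joint torques, N m; "position": TCP position; "tcp_rot": TCP orientation; "force": force on the tool from outside, world axes, zero at the start; "moment": the same for the moment, N m; "opening": opening from 0.0 (shut) to 1.0 (fully open); "grasp_force": force on a finger pad.
Only numpy, scipy, OpenCV 4.12 (cv2) and the standard library are available. Lean on these libraries where they do the work, as an engineer would, in place of code of your own. Each camera call takes 0.05 s, during which the arm holds its last target. There are 200 camera calls.

### The job

Get the tilting cast table ready: slide the clamp strap up along its keyhole until the wide hole is round the stud, lift it off and lay it flat in the aluminium parts tray. Then thread the lift spring, tang end first, over the end of the stud and down until it sits fully home on the table plate, without forcing it: when it snags, feel for the keyway with small twists. Let go of it, and leave the cast, the bur stand and the star knob where they are.

Things in the scene. Friction and masses are not known exactly. Their poses are not given: they have to be found in the camera images.
- stand: Cast table of a dental mill, fixed to the bench: dark foot 112 mm across, ball joint, steel plate 130 mm across sloping 30 deg, rising to +x, low side -x (roughly to the robot). Origin: centre of the foot's underside, z up. Lever with black ball: 81 mm to -x, 28 mm up. Two stop pins, 8 mm thick, 12 mm high, 68 mm apart, near the plate's low rim, 75 mm downhill of the stud.
- stud_foot (a point): Where the clamp stud's axis meets the plate's upper face. z: the stud's axis, square to the plate, 30 deg from vertical; x uphill along the plate; y across. Steel stud: neck 6.8 mm thick for the first 15 mm, then a shank 14.5 mm thick to its end 52 mm above the plate, where a 45 deg bevel 1.25 mm deep narrows it to 12 mm. It stands fast and does not turn.
- stud_tip (a point): Centre of the stud's end face, 52 mm above the plate; axes as stud_foot. A keyway 4 mm wide, its floor 3.4 mm from the axis, runs down one side of the stud from this end into the neck. It faces downhill (-x) only roughly: by chance up to 40 deg to either side, not measured (it shows as a notch in the end face, or can be felt).
- strap_center (a point): Middle of the clamp strap, half-way up. Dark steel bar, 80 mm long (x), 30 wide (y), 12 thick (z), about 160 g; -x end (nose) rounded and solid, grip it there across y (solid to 5 mm short of the middle). It lies on the plate, nose downhill, hung by its keyhole: the stud's neck is in the narrow slot (9 mm wide), 27 mm from the middle to +x. The shank cannot pass the slot.
- strap_hole (a point): Centre of the keyhole's wide hole, 18 mm across, half-way up the strap, 5 mm from its middle to +x. With the strap slid 22 mm uphill (its +x) this hole is round the stud, and the strap lifts off along the stud's axis.
- strap: The clamp strap; axes as strap_center, origin at the middle of its underside.
- spring: Lift spring, bare steel, 22 mm outside, 16 mm bore, 42 mm long, 3 mm wire, about 50 g, too stiff to give by hand. Stands on the bench; origin: centre of its lower end, z its axis. Its upper end is a straight leg pointing out to -x, ending 22 mm from the axis. Grip it across y, clear of the leg.
- spring_foot (a point): Centre of the spring's lower end. Here the wire is bent inwards to a tang, 3 mm wide, 3 mm high, on the -x side (under the leg), ending 4.2 mm from the axis. The tang blocks the bore: it passes over the stud only down the keyway. Axes as the spring's.
- spring_center (a point): Middle of the spring, on its axis, 21 mm above its lower end; axes as the spring's.
- tray: Fixed aluminium parts tray, 170 mm (x) by 150 mm (y), walls 3 mm thick and 14 mm high, floor 3 mm thick, open, empty. Origin: centre of its underside.
- cast: Bystander: plaster cast of a jaw, 56 mm wide, 35 mm high, on a round clear plate 68 mm across. Origin: centre of its underside.
- bur_stand: Bystander: orange block 40 by 70 mm with seven burs under a clear cover, 58 mm high. Origin: centre of its underside.
- star_knob: Bystander: black star knob with a brass insert, 42 mm across, 22 mm high. Origin: centre of its underside.
Mind the look-alikes: they are no part of the job. What is shaped like the spring but green or pink is not meant.

How it is judged:
By the outcome, as a careful person would: the job done as asked, in the order asked, and still so for the second after the job is handed in, with the robot touching nothing.
It also fails if it takes over 72 s, if anything falls off the work surface, if the arm or the gripper's body presses on something with over 40 N, if the wrist force passes 120 N, or if a joint passes its speed limit or range.

## Working session

There is one attempt and no reset: what is moved stays moved. The work goes in short steps, Python scripts to look and compute and a tool call to move; the robot and the scene stay as the last step left them, time stands still between calls to the robot, and variables do not carry over. Pictures are saved under pics/ and viewed, at most 10 in all, crops included, and the job is handed in when it is done.

Besides the shell and the picture viewer there is one more tool, called after "Request:" as name(argument=value, ...) on one line, values as JSON. step_arm: Moves the arm, as the interface text tells. Scaled input: -1 to 1 covers 0.3 m each way for a shift and 45 degrees each way for a turn. Its arguments: {"type":"object","properties":{"steps":{"type":"array"}},"required":["steps"]}

```bash
mkdir -p pics; cat > h.py <<'E'
import numpy as np, cv2, json
from rig import *
def cap(n,name):
    s=read_state(); c=capture(n); im=c["image"]
    cv2.imwrite(f"pics/{name}.png",im[:,:,::-1])
    if n=="wrist":
        T=np.eye(4);T[:3,:3]=np.array(s["tcp_rot"]);T[:3,3]=s["position"]
        W=T@np.array(c["T_tool_cam"])
    else: W=np.array(c["world_from_camera"])
    f=im.shape[0]/2/np.tan(np.radians(c["vertical_fov"])/2)
    d=dict(W=W.tolist(),f=f,cx=float(c["cx"]),cy=float(c["cy"]))
    json.dump(d,open(f"pics/{name}.json","w")); return im
def ray(name,u,v):
    d=json.load(open(f"pics/{name}.json"));W=np.array(d["W"])
    r=W[:3,:3]@np.array([(u-d["cx"])/d["f"],(v-d["cy"])/d["f"],1]);return W[:3,3],r/np.linalg.norm(r)
def onz(name,u,v,z):
    o,r=ray(name,u,v);return o+r*(z-o[2])/r[2]
def tri(*obs):
    A=np.zeros((3,3));b=np.zeros(3);R=[ray(*o) for o in obs]
    for o,r in R: M=np.eye(3)-np.outer(r,r);A+=M;b+=M@o
    p=np.linalg.solve(A,b);return p,[float(np.linalg.norm((np.eye(3)-np.outer(r,r))@(p-o))) for o,r in R]
def proj(name,p):
    d=json.load(open(f"pics/{name}.json"));W=np.array(d["W"]);q=W[:3,:3].T@(np.array(p)-W[:3,3])
    return d["cx"]+d["f"]*q[0]/q[2], d["cy"]+d["f"]*q[1]/q[2]
E
python3 - <<'E'
from h import *
a=cap("scene","s0");b=cap("top","t0");cap("wrist","w0")
for n in("s0","t0","w0"): d=json.load(open(f"pics/{n}.json"));print(n,np.round(d["W"],3).tolist(),d["f"])
s=read_state();print(np.round(s["tcp_rot"],3))
v=np.vstack([a,b]);cv2.imwrite("pics/st.png",cv2.resize(np.hstack([a,b]),None,fx=.78,fy=.78,interpolation=3)[:,:,::-1])
E
```

```text
s0 [[0.283, 0.669, -0.687, 1.195], [0.959, -0.193, 0.207, -0.204], [0.006, -0.718, -0.696, 0.782], [0.0, 0.0, 0.0, 1.0]] 421.2559281116407
t0 [[0.013, -0.983, 0.183, 0.354], [-1.0, -0.017, -0.018, -0.01], [0.02, -0.183, -0.983, 1.222], [0.0, 0.0, 0.0, 1.0]] 386.99566161279904
w0 [[0.42, -0.874, -0.246, 0.328], [-0.908, -0.405, -0.111, -0.536], [-0.003, 0.27, -0.963, 0.385], [0.0, 0.0, 0.0, 1.0]] 298.6041376277698
[[ 0.908  0.419 -0.   ]
 [ 0.419 -0.908  0.002]
 [ 0.    -0.002 -1.   ]]
```

View pics/st.png

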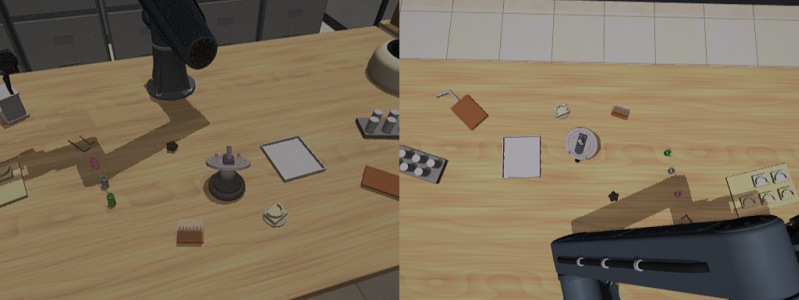

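The overview shows the stand at (582,143) in the top half and the tray at (521,157). Candidates for the spring (top half): green (667,153), grey (671,170) and pink (677,193). By the description I choose the grey one. Next is a close crop of the stand and the springs.

```bash
python3 - <<'E'
from h import *
a=cv2.imread("pics/s0.png");b=cv2.imread("pics/t0.png")
r=lambda i,x,y,w,h,k:cv2.resize(i[y:y+h,x:x+w],(w*k,h*k),interpolation=cv2.INTER_CUBIC)
A=r(a,250,180,80,60,5);B=r(b,200,155,80,60,5)   # stand
C=r(a,105,195,60,75,4);D=r(b,320,185,60,75,4)
top=np.hstack([A,B]);bot=np.hstack([C,D,np.zeros((300,320,3),np.uint8)])
cv2.imwrite("pics/c1.png",np.vstack([top,bot]))
E
```

```text
(no output)
```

View pics/c1.png

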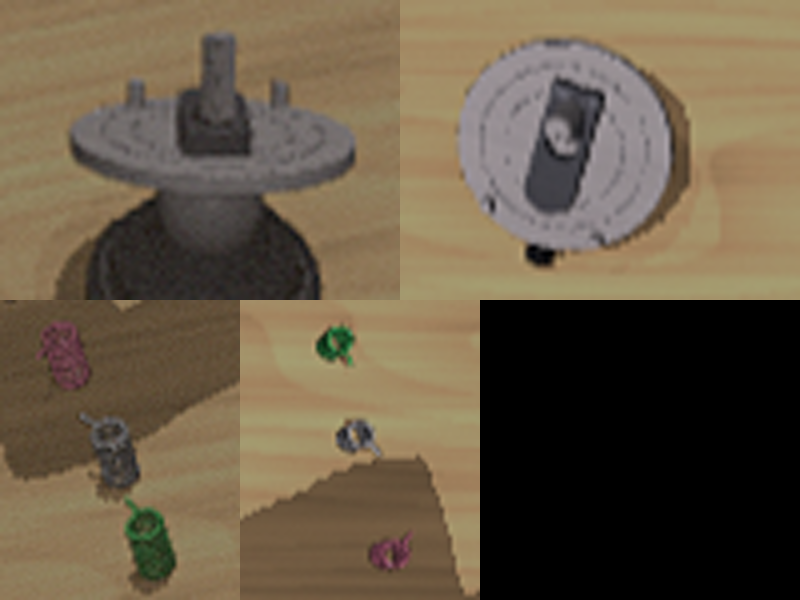

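The crop shows the grey spring, upper end at scene (132,228) and top (348,219), with its leg pointing to the lower right in the top view. The stud end is at scene (294,187) and top (232,182).

```bash
python3 - <<'E'
from h import *
print("stud",tri(("s0",294,188),("t0",232.4,181.6)))
print("spring",tri(("s0",132.5,228.2),("t0",348,218.7)))
print("tray",onz("t0",(521-399.4)/.78,157/.78,0.01))
print("knob", onz("t0",(613-399.4)/.78,196/.78,.01),"cast",onz("t0",(562-399.4)/.78,111/.78,.02))
print("lever",onz("t0",200+140/5,155+255/5,.028))
b=cv2.imread("pics/t0.png").astype(int)
# tray: light grey mask
m=((b.min(2)>120)&(b.max(2)-b.min(2)<35)).astype(np.uint8);m[:120]=0
for c in cv2.findContours(m,0,2)[0]:
    if cv2.contourArea(c)>150:
        r=cv2.minAreaRect(c);print(r,[np.round(onz("t0",*p,.014),3)[:2].tolist() for p in cv2.boxPoints(r)])
E
```

```text
stud (array([0.57467107, 0.05236346, 0.15075836]), [0.001996249399282957, 0.0019962493992830006])
spring (array([ 0.48679066, -0.30525853,  0.03504404]), [0.0024079238158591144, 0.002407923815858959])
tray [0.53555748 0.29728556 0.01      ]
knob [ 0.38507111 -0.07549357  0.01      ] cast [0.72879524 0.13824607 0.02      ]
lever [0.52165063 0.06898465 0.028     ]
((488.93267822265625, 250.58251953125), (18.296220779418945, 42.40033721923828), 78.9964599609375) [[0.41, -0.677], [0.438, -0.812], [0.382, -0.817], [0.355, -0.683]]
((463.5809326171875, 230.67843627929688), (14.493523597717285, 18.551712036132812), 75.0685806274414) [[0.471, -0.639], [0.487, -0.697], [0.443, -0.705], [0.427, -0.647]]
((489.5999755859375, 225.20001220703125), (14.559161186218262, 21.75103759765625), 74.74488067626953) [[0.488, -0.718], [0.507, -0.787], [0.463, -0.795], [0.444, -0.727]]
((156.0, 200.5), (55.0, 46.0), 90.0) [[0.625, 0.374], [0.627, 0.229], [0.452, 0.22], [0.45, 0.362]]
((232.0, 184.0), (40.0, 42.0), 90.0) [[0.659, 0.128], [0.661, -0.006], [0.531, -0.009], [0.529, 0.123]]
((205.0345001220703, 139.58619689941406), (13.741456031799316, 17.826751708984375), 68.19859313964844) [[0.749, 0.186], [0.773, 0.133], [0.73, 0.115], [0.707, 0.168]]
```

```bash
cat >> h.py <<'E'
from scipy.spatial.transform import Rotation as Ro
def frame(yaw,tilt):
    "tool rot: z=-n, x uphill; yaw = uphill heading deg"
    u=np.array([np.cos(np.radians(yaw)),np.sin(np.radians(yaw)),0]);c,s=np.cos(np.radians(tilt)),np.sin(np.radians(tilt))
    e=c*u+[0,0,s];n=-s*u+[0,0,c];return np.c_[e,-np.cross(n,e),-n]
def rel(R,p,R0=None,p0=None):
    s=read_state();R0=np.array(s["tcp_rot"]) if R0 is None else R0;p0=np.array(s["position"]) if p0 is None else p0
    t=R0.T@(np.array(p)-p0);w=np.degrees(Ro.from_matrix(R0.T@R).as_rotvec())
    print("shift",np.round(t/.3,3),"turn",np.round(w/45,3),"mm",np.round(t*1000,1),"deg",np.round(w,1))
E
python3 - <<'E'
from h import *
R=frame(-20,30);n=-R[:,2];tip=np.array([.5747,.0524,.1508])
p=tip+.075*n;print(p);rel(R,p)
rel(frame(24.8,0),[.40,-.3,.30])
E
```

```text
[0.53946153 0.06522576 0.21575191]
shift [ 1.723 -1.525  0.107] turn [-0.263  0.632  0.972] mm [ 516.9 -457.4   32. ] deg [-11.8  28.5  43.7]
shift [ 0.791 -0.615 -0.176] turn [-0.002 -0.    -0.   ] mm [ 237.2 -184.5  -52.8] deg [-0.1 -0.  -0. ]
```

Request:
step_arm(steps=[[0.79,-0.61,0,0,0,0.3,-1],[0.79,-0.61,0,0,0,0.3,-1],[0.79,-0.61,0,0,0,0.3,-1],[0.79,-0.61,0,0,0,0.3,-1],[0.79,-0.61,0,0,0,0.3,-1],[0.79,-0.61,0,0,0,0.3,-1],[0.79,-0.61,0,0,0,0.3,-1],[0.79,-0.61,0,0,0,0.3,-1]])

```text
time_s: 0.82
position: [0.4014, -0.2955, 0.2472]
tcp_rot: [[0.98, 0.2, -0.001], [0.2, -0.98, 0.005], [-0.0, -0.005, -1.0]]
force: [-0.5, 0.3, -0.0]
opening: 0.999
grasp_force: 0.0
```

```bash
python3 - <<'E'
from h import *
cap("wrist","wsp1");rel(frame(-20,30),[.5395,.0652,.22])
s=read_state();print(s["position"],s["joint_positions"]);print(proj("wsp1",[.487,-.305,.042]))
E
```

```text
shift [ 0.694 -1.09   0.094] turn [-0.188  0.651  0.685] mm [ 208.1 -326.9   28.3] deg [-8.4 29.3 30.8]
[ 0.40144469 -0.29696734  0.24733542] [-4.93790509e+01  2.06576969e+01  9.97366042e+01  8.71943465e-02
  5.97702453e+01  2.89782219e+01]
(np.float64(281.2188670248852), np.float64(101.26633852988097))
```

Request:
step_arm(steps=[[0.35,-0.55,-0.1,0,0,0.68,-1],[0.35,-0.55,-0.1,0,0,0.68,-1],[0.35,-0.55,-0.1,0,0,0.68,-1],[0.35,-0.55,-0.1,0,0,0.68,-1],[0.35,-0.55,-0.1,0,0,0.68,-1],[0.35,-0.55,-0.1,0,0,0.68,-1]])

```text
time_s: 1.37
position: [0.4727, -0.1162, 0.2785]
tcp_rot: [[0.944, -0.33, 0.002], [-0.33, -0.944, 0.001], [0.002, -0.002, -1.0]]
force: [0.0, -0.0, 0.3]
opening: 1.002
grasp_force: 0.0
```

```bash
python3 - <<'E'
from h import *
rel(frame(-20,30),[.5395,.0652,.22])
E
```

```text
shift [ 0.01  -0.644  0.196] turn [-0.006  0.664  0.015] mm [   3.1 -193.1   58.8] deg [-0.3 29.9  0.7]
```

Request:
step_arm(steps=[[0.01,-0.64,0.19,0,0.665,0.015,-1],[0.01,-0.64,0.19,0,0.665,0.015,-1],[0.01,-0.64,0.19,0,0.665,0.015,-1],[0.01,-0.64,0.19,0,0.665,0.015,-1],[0.01,-0.64,0.19,0,0.665,0.015,-1],[0.01,-0.64,0.19,0,0.665,0.015,-1],[0.01,-0.64,0.19,0,0.665,0.015,-1]])

```text
time_s: 1.95
position: [0.5378, 0.0619, 0.2195]
tcp_rot: [[0.815, -0.338, 0.47], [-0.294, -0.941, -0.167], [0.499, -0.002, -0.866]]
force: [0.9, -0.3, 0.3]
opening: 1.001
grasp_force: 0.0
```

```bash
python3 - <<'E'
from h import *
a=cap("wrist","ws1");b=cv2.imread("pics/wsp1.png")
s=read_state();print(s["position"],np.round(s["tcp_rot"],3).tolist())
u,v=map(int,proj("wsp1",[.487,-.305,.042]));c=cv2.resize(b[v-50:v+50,u-40:u+60],(400,400),interpolation=2)
im=cv2.imread("pics/ws1.png");print(u,v)
tu,tv=map(int,proj("ws1",[.5747,.0524,.1508]));print(tu,tv)
x0,y0=max(0,tu-100),max(0,tv-75);print(x0,y0)
d=cv2.resize(im[y0:y0+150,x0:x0+200],(800,600),interpolation=2);cv2.imwrite("pics/c2.png",d)
cv2.imwrite("pics/c3.png",c)
E
```

```text
[0.53791437 0.06271503 0.21913756] [[0.816, -0.337, 0.47], [-0.293, -0.941, -0.166], [0.499, -0.003, -0.867]]
281 101
251 211
151 136
```

View pics/c2.png

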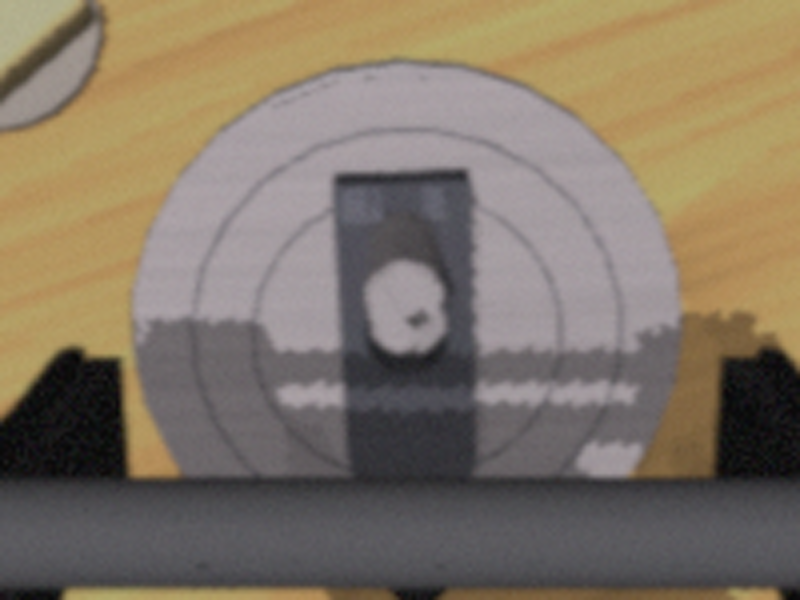

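The stud's end face is centred at wrist (252,213) and its notch opens to the lower right. The strap's uphill edge runs from (335,178) to (468,175) in the crop, with its sides going straight down.

```bash
python3 - <<'E'
from h import *
c=lambda u,v:("ws1",u/4+151,v/4+136)
tip,r=tri(c(404,308),("s0",294,188),("t0",232.4,181.6));print("tip",tip,r)
yaw=-20
R=frame(yaw,30);n=-R[:,2];e=R[:,0];y=-R[:,1]
foot=tip-.052*n;print("foot",foot)
def pl(u,v,h):
    o,d=ray(*c(u,v));q=o+d*(((foot+h*n-o)@n)/(d@n))-foot;return np.round(1000*np.array([q@e,q@y]),1)
for h,q in((.012,[(336,186),(470,184),(352,470),(474,470)]),(0.,[(133,310),(680,310),(405,62),(408,130),(408,205)])):
    for p in q: print(h,p,pl(*p,h))
E
```

```text
tip [0.5740796  0.05237486 0.15026063] [0.0007952370925214816, 0.002208543979659772, 0.0018976925364511295]
foot [0.5985116  0.04348233 0.1052273 ]
0.012 (336, 186) [13.6 15.3]
0.012 (470, 184) [ 14.2 -14.4]
0.012 (352, 470) [-55.5  12.6]
0.012 (474, 470) [-55.4 -16.3]
0.0 (133, 310) [-19.9  65.1]
0.0 (680, 310) [-19.3 -65.3]
0.0 (405, 62) [39.5  0.2]
0.0 (408, 130) [23.9 -0.5]
0.0 (408, 205) [ 6.2 -0.5]
```

View pics/c3.png

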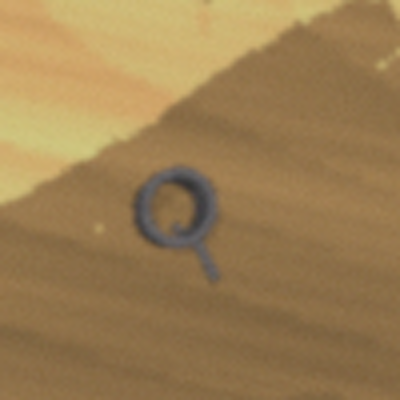

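The crop shows the grey spring's ring at (177,207), its leg running to (214,278) at the lower right, and its tang just inside near the leg. It is the right spring.

```bash
cat >> h.py <<'E'
foot0=np.array([.5985,.0435,.1052])
def stud(x,y,h,dyaw=0,yaw=-18,foot=foot0):
    "tool pose with TCP at x,y,h in stud frame; dyaw = turn about stud axis"
    R=frame(yaw,30);p=foot+R[:,0]*x/1e3-R[:,1]*y/1e3-R[:,2]*h/1e3
    return R@Ro.from_euler('z',-dyaw,degrees=True).as_matrix(),p
def instud(yaw=-18,foot=foot0):
    s=read_state();R=frame(yaw,30);q=np.array(s["position"])-foot
    print("xyh",np.round(1e3*np.array([q@R[:,0],-q@R[:,1],-q@R[:,2]]),1),"F(x,y,n)",np.round([np.array(s["force"])@R[:,0],-np.array(s["force"])@R[:,1],-np.array(s["force"])@R[:,2]],1),
     "rot",np.round(Ro.from_matrix(R.T@np.array(s["tcp_rot"])).as_rotvec(degrees=True),1),"open",round(s["opening"]*87,1),"g",s["grasp_force"],"t",s["time_s"])
E
python3 - <<'E'
from h import *
instud();rel(*stud(-43,0,45));rel(*stud(-43,0,28))
p=onz("wsp1",285.2,102.8,.041);print(p,tri(("wsp1",285.2,102.8),("t0",348,218.7),("s0",132.5,228.2)))
q=onz("wsp1",294.5,120.5,.0405);print(q,np.linalg.norm(q-p),np.degrees(np.arctan2(*(q-p)[1::-1])))
E
```

```text
xyh [  1.9  -0.4 130.5] F(x,y,n) [-0.2  0.8 -0.3] rot [-0.7 -0.1  1.5] open 87.1 g 0.0 t 2.0
shift [-0.149 -0.001  0.285] turn [ 0.016  0.002 -0.034] mm [-44.8  -0.3  85.5] deg [ 0.7  0.1 -1.5]
shift [-0.149 -0.002  0.342] turn [ 0.016  0.002 -0.034] mm [-44.8  -0.5 102.5] deg [ 0.7  0.1 -1.5]
[ 0.48634624 -0.3097278   0.041     ] (array([ 0.48658063, -0.30702957,  0.03440084]), [0.003230922137709094, 0.004000809298003112, 0.0010582531556668456])
[ 0.4699585  -0.32428962  0.0405    ] 0.021928393335555952 -138.3763609650129
```

Request:
step_arm(steps=[[-0.15,0,0.1,0.015,0,-0.035,-1],[-0.15,0,0.285,0.015,0,-0.035,-1],[-0.15,0,0.285,0.015,0,-0.035,-1],[-0.15,0,0.285,0.015,0,-0.035,-1],[-0.15,0,0.285,0.015,0,-0.035,-1]])

```text
time_s: 2.42
position: [0.5501, 0.0561, 0.1353]
tcp_rot: [[0.835, -0.314, 0.452], [-0.277, -0.949, -0.149], [0.476, -0.001, -0.88]]
force: [-0.6, 0.3, -0.1]
opening: 1.002
grasp_force: 0.0
```

```bash
python3 - <<'E'
from h import *
cap("wrist","ws2");instud();rel(*stud(-43,0,28))
im=cv2.imread("pics/ws2.png")
tu,tv=map(int,proj("ws2",foot0-frame(-18,30)[:,2]*.052));print(tu,tv)
x0,y0=tu-80,tv-70;print(x0,y0)
cv2.imwrite("pics/c4.png",cv2.resize(im[y0:y0+120,x0:x0+160],(800,600),interpolation=2))
E
```

```text
xyh [-27.8  -2.6  52.4] F(x,y,n) [-0.5  0.5  0.5] rot [-0.1 -1.5  0.3] open 87.1 g 0.0 t 2.4667
shift [-0.048 -0.009  0.083] turn [ 0.002  0.033 -0.007] mm [-14.5  -2.6  24.8] deg [ 0.1  1.5 -0.3]
248 207
168 137
```

View pics/c4.png

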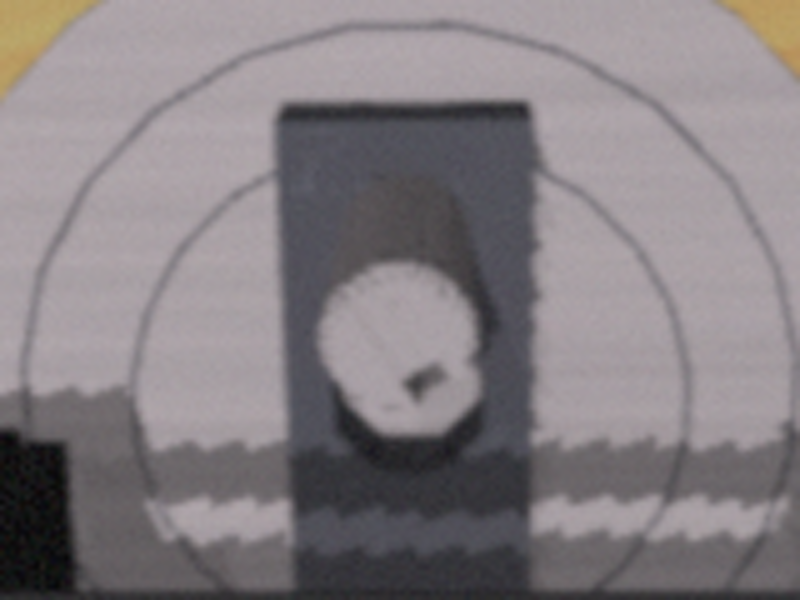

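The stud's end face is centred at crop (400,350), and the dark part of the notch is at (425,380), lower right. I read the keyway as some 30–40° from downhill toward image right; a closer look follows once the strap is off. The strap is centred under the jaws.

Request:
step_arm(steps=[[-0.05,-0.01,0.02,0,0.03,0,-1],[-0.05,-0.01,0.04,0,0.03,0,-1],[-0.05,-0.01,0.06,0,0.03,0,-1],[-0.05,-0.01,0.08,0,0.03,0,-1],[-0.05,-0.01,0.08,0,0.03,0,-1],[-0.05,-0.01,0.08,0,0.03,0,-1]])

```text
time_s: 2.97
position: [0.5593, 0.0597, 0.1251]
tcp_rot: [[0.839, -0.306, 0.449], [-0.271, -0.952, -0.141], [0.471, -0.004, -0.882]]
force: [-0.6, 0.5, 0.0]
opening: 1.003
grasp_force: 0.0
```

```bash
python3 -c "
from h import *
instud();rel(*stud(-43,0,28))"
```

```text
xyh [-26.6   3.3  38.4] F(x,y,n) [-0.6  0.3  0.4] rot [ 0.3 -1.9 -0.1] open 87.3 g 0.0 t 2.9667
shift [-0.053  0.011  0.036] turn [-0.006  0.042  0.002] mm [-16.    3.3  10.9] deg [-0.3  1.9  0.1]
```

```bash
python3 -c "
from h import *
s=read_state();print(np.round(s['joint_positions'],1),s['qvel'])"
```

```text
[ -1.6  33.2 115.2 -59.3   8.6 163.5] [ 0.1597818  -0.11079406  0.72361373 -0.00267587  0.09968063  0.00934123]
```

Request:
step_arm(steps=[[0,0,-0.1,0,0,0,-1],[0,0,-0.2,0,0,0,-1],[0,0,-0.23,0,0,-0.3,-1],[0,0,-0.23,0,0,-0.5,-1],[0,0,-0.23,0,0,-0.65,-1],[0,0,-0.23,0,0,-0.8,-1],[0,0,-0.23,0,0,-0.95,-1],[0,0,-0.23,0,0,-1,-1]])

```text
time_s: 3.63
position: [0.5277, 0.0695, 0.1861]
tcp_rot: [[0.823, 0.348, 0.449], [0.449, -0.882, -0.141], [0.347, 0.318, -0.882]]
force: [-0.2, 0.6, -0.5]
opening: 0.994
grasp_force: 0.0
```

Request:
step_arm(steps=[[0,0,0,0,0,-0.16,-1],[0,0,0,0,0,-0.32,-1],[0,0,0,0,0,-0.48,-1],[0,0,0,0,0,-0.64,-1],[0,0,0,0,0,-0.8,-1],[0,0,0,0,0,-0.96,-1],[0,0,0,0,0,-1,-1]])

```text
time_s: 4.22
position: [0.5276, 0.0695, 0.1859]
tcp_rot: [[0.337, 0.828, 0.449], [0.941, -0.307, -0.141], [0.021, 0.47, -0.883]]
force: [0.5, 0.1, -0.9]
opening: 1.001
grasp_force: 0.0
```

Request:
step_arm(steps=[[0,0,0,0,0,-0.16,-1],[0,0,0,0,0,-0.32,-1],[0,0,0,0,0,-0.48,-1],[0,0,0,0,0,-0.64,-1],[0,0,0,0,0,-0.8,-1],[0,0,0,0,0,-0.96,-1],[0,0,0,0,0,-1,-1]])

```text
time_s: 4.8
position: [0.5276, 0.0695, 0.1859]
tcp_rot: [[-0.347, 0.824, 0.449], [0.883, 0.448, -0.141], [-0.317, 0.347, -0.883]]
force: [-0.1, -0.6, -0.0]
opening: 1.001
grasp_force: 0.0
```

Request:
step_arm(steps=[[0,0,0,0,0,-0.16,-1],[0,0,0,0,0,-0.32,-1],[0,0,0,0,0,-0.48,-1],[0,0,0,0,0,-0.64,-1],[0,0,0,0,0,-0.8,-1],[0,0,0,0,0,-0.96,-1],[0,0,0,0,0,-1,-1]])

```text
time_s: 5.38
position: [0.5277, 0.0695, 0.186]
tcp_rot: [[-0.828, 0.337, 0.449], [0.307, 0.941, -0.141], [-0.47, 0.021, -0.882]]
force: [-0.1, -0.1, 0.7]
opening: 0.999
grasp_force: 0.0
```

```bash
python3 -c "
from h import *
s=read_state();print(np.round(s['joint_positions'],1))
instud();rel(*stud(-43,0,60,180));rel(*stud(-43,0,28,180))"
```

```text
[ -0.3  24.4 116.5 -33.8  14.4 -39.2]
xyh [-24.9   2.8 107.6] F(x,y,n) [ 0.3 -0.2  0.7] rot [   3.     0.4 -177.9] open 86.9 g 0.0 t 5.3833
shift [ 0.054 -0.012  0.161] turn [ 0.005 -0.043 -0.047] mm [16.3 -3.6 48.2] deg [ 0.2 -1.9 -2.1]
shift [ 0.051 -0.013  0.267] turn [ 0.005 -0.043 -0.047] mm [15.2 -3.8 80.2] deg [ 0.2 -1.9 -2.1]
```

Request:
step_arm(steps=[[0.05,-0.012,0.08,0,-0.04,-0.045,-1],[0.05,-0.012,0.16,0,-0.04,-0.045,-1],[0.05,-0.012,0.2,0,-0.04,-0.045,-1],[0.05,-0.012,0.2,0,-0.04,-0.045,-1],[0.05,-0.012,0.2,0,-0.04,-0.045,-1]])

```text
time_s: 5.8
position: [0.5434, 0.0632, 0.1281]
tcp_rot: [[-0.825, 0.318, 0.468], [0.281, 0.948, -0.149], [-0.491, 0.009, -0.871]]
force: [0.5, -2.1, 1.1]
opening: 1.0
grasp_force: 0.0
```

```bash
python3 - <<'E'
from h import *
cap("wrist","ws3");s=read_state();print(np.round(s['joint_positions'],1))
instud();rel(*stud(-43,0,28,180))
im=cv2.imread("pics/ws3.png")
tu,tv=map(int,proj("ws3",foot0-frame(-18,30)[:,2]*.052));print(tu,tv)
a=cv2.resize(im,(400,300));y0=max(0,tv-40);x0=tu-27
b=cv2.resize(im[y0:y0+80,x0:x0+53],(400,600),interpolation=2);b=cv2.convertScaleAbs(b,alpha=1.3)
cv2.imwrite("pics/c5.png",np.hstack([np.vstack([a,a*0]),b]));print(x0,y0)
E
```

```text
[ -0.9  32.7 117.9 -81.7   8.2   7.7]
xyh [-40.4   1.6  48.2] F(x,y,n) [ 0.4 -0.5 -0.7] rot [   1.2    0.2 -179. ] open 87.1 g 0.0 t 5.85
shift [ 0.008 -0.006  0.067] turn [ 0.003 -0.017 -0.023] mm [ 2.3 -1.7 20.2] deg [ 0.1 -0.8 -1. ]
254 328
227 288
```

View pics/c5.png

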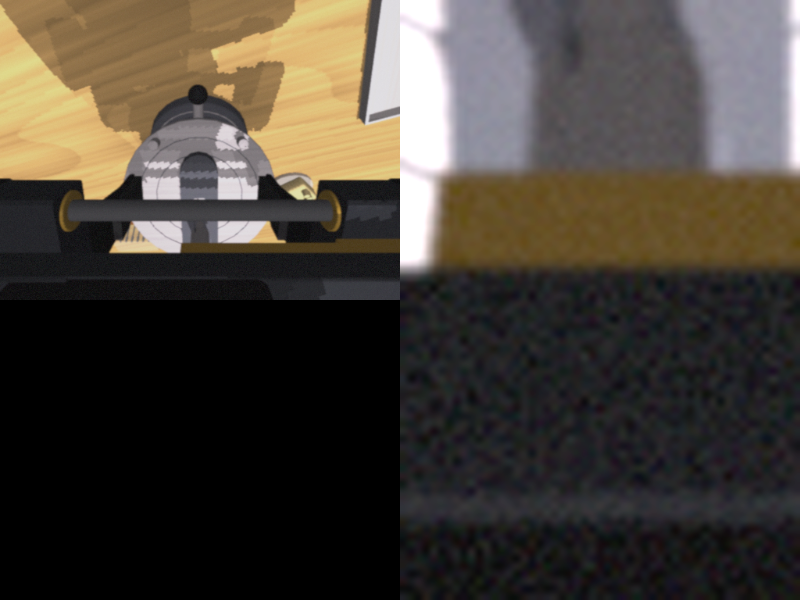

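The wrist view shows the rounded nose between the open jaws and the pins beyond it at (155,142) and (241,143). Joint 4 is close to its limit, so I will grip with the tool 8° steeper; this turns the pads only in their own plane.

```bash
cat >> h.py <<'E'
def stud2(x,y,hgp,tilt,dyaw=180,ahead=25,yaw=-18):
    "fingertip point (ahead mm from TCP) at x,y,hgp; tool tilted 'tilt' from vertical"
    P=foot0+frame(yaw,30)@np.array([x,-y,-hgp])/1e3;R=frame(yaw,tilt)@Ro.from_euler('z',-dyaw,degrees=True).as_matrix()
    return R,P-R[:,2]*ahead/1e3
E
python3 - <<'E'
from h import *
rel(*stud2(-43,0,20,22));rel(*stud2(-43,0,4,22))
E
```

```text
shift [-0.003 -0.005  0.011] turn [ 0.005  0.161 -0.023] mm [-1.  -1.5  3.4] deg [ 0.2  7.2 -1. ]
shift [-0.004 -0.005  0.065] turn [ 0.005  0.161 -0.023] mm [-1.2 -1.6 19.4] deg [ 0.2  7.2 -1. ]
```

Request:
step_arm(steps=[[0,-0.005,0,0.005,0.16,-0.02,-1],[0,-0.005,0.02,0.005,0.16,-0.02,-1],[0,-0.005,0.03,0.005,0.16,-0.02,-1],[0,-0.005,0.03,0.005,0.16,-0.02,-1]])

```text
time_s: 6.18
position: [0.5457, 0.0539, 0.125]
tcp_rot: [[-0.866, 0.314, 0.39], [0.275, 0.949, -0.154], [-0.418, -0.026, -0.908]]
force: [-0.9, -0.5, 0.2]
opening: 0.997
grasp_force: 0.0
```

```bash
python3 - <<'E'
from h import *
s=read_state();print(np.round(s['joint_positions'],1));rel(*stud2(-43,0,4,22))
E
```

```text
[ -1.8  32.5 114.6 -40.8  12.5 -35.4]
shift [0.006 0.023 0.051] turn [-0.033  0.06   0.007] mm [ 1.7  6.8 15.2] deg [-1.5  2.7  0.3]
```

Request:
step_arm(steps=[[0.006,0.023,0,-0.033,0.06,0.007,-1],[0.006,0.023,0,-0.033,0.06,0.007,-1],[0.006,0.023,0.02,-0.033,0.06,0.007,-1],[0.006,0.023,0.035,-0.033,0.06,0.007,-1],[0.006,0.023,0.035,-0.033,0.06,0.007,-1]])

```text
time_s: 6.6
position: [0.5503, 0.0589, 0.1135]
tcp_rot: [[-0.881, 0.311, 0.357], [0.288, 0.95, -0.117], [-0.375, -0.0, -0.927]]
force: [-1.4, 0.1, -1.4]
opening: 0.999
grasp_force: 0.0
```

```bash
python3 - <<'E'
from h import *
s=read_state();print(np.round(s['joint_positions'],1),s['force']);rel(*stud2(-43,0,4,22))
E
```

```text
[ -2.5  33.7 113.  -26.1  13.3 -50. ] [-1.37267895  0.06890616 -1.4422188 ]
shift [-0.002  0.001  0.012] turn [-0.001  0.001 -0.002] mm [-0.6  0.2  3.6] deg [-0.1  0.  -0.1]
```

Converged, so now the last 3 mm and close the jaws.

Request:
step_arm(steps=[[0,0,0.008,0,0,0,-1],[0,0,0.01,0,0,0,-1],[0,0,0.01,0,0,0,1],[0,0,0.01,0,0,0,1],[0,0,0.01,0,0,0,1],[0,0,0.01,0,0,0,1],[0,0,0.01,0,0,0,1],[0,0,0.01,0,0,0,1]])

```text
time_s: 7.27
position: [0.5512, 0.0596, 0.1122]
tcp_rot: [[-0.88, 0.31, 0.359], [0.288, 0.951, -0.116], [-0.377, 0.001, -0.926]]
force: [-4.7, 4.2, 8.7]
opening: 0.63
grasp_force: 4.8
```

Request:
step_arm(steps=[[0,0,0,0,0,0,1],[0,0,0,0,0,0,1],[0,0,0,0,0,0,1]])

```text
time_s: 7.52
position: [0.5511, 0.0595, 0.1121]
tcp_rot: [[-0.88, 0.31, 0.359], [0.288, 0.951, -0.116], [-0.377, 0.001, -0.926]]
force: [-3.9, 3.0, 9.0]
opening: 0.406
grasp_force: 4.8
```

```bash
python3 - <<'E'
from h import *
instud();rel(*stud2(-43,0,4,22));rel(*stud2(-21,0,4,22))
E
```

```text
xyh [-39.8   0.6  31. ] F(x,y,n) [ 0.5  1.7 10.1] rot [  12.3    0.  -179.5] open 35.3 g 4.7830949508352205 t 7.5167
shift [-0.002 -0.002  0.007] turn [ 0.001  0.003 -0.002] mm [-0.6 -0.6  2.2] deg [ 0.   0.1 -0.1]
shift [-0.075 -0.002 -0.003] turn [ 0.001  0.003 -0.002] mm [-22.4  -0.5  -0.8] deg [ 0.   0.1 -0.1]
```

Request:
step_arm(steps=[[0,0,-0.005,0,0,0,1],[0,0,-0.005,0,0,0,1],[0,0,-0.005,0,0,0,1],[0,0,-0.005,0,0,0,1],[0,0,-0.005,0,0,0,1]])

```text
time_s: 7.93
position: [0.5507, 0.0591, 0.1127]
tcp_rot: [[-0.881, 0.312, 0.357], [0.289, 0.95, -0.116], [-0.375, 0.001, -0.927]]
force: [-2.2, 2.2, 3.7]
opening: 0.345
grasp_force: 30.0
```

```bash
python3 - <<'E'
from h import *
instud();rel(*stud2(-43,0,4,22))
E
```

```text
xyh [-39.8   0.1  31.7] F(x,y,n) [-0.5  1.4  4.6] rot [  12.5   -0.  -179.4] open 30.0 g 29.99248661420893 t 7.9333
shift [-0.002 -0.     0.009] turn [-0.     0.001 -0.004] mm [-0.7 -0.1  2.8] deg [-0.   0.1 -0.2]
```

Request:
step_arm(steps=[[-0.01,0,-0.004,0,0,0,1],[-0.025,0,-0.006,0,0,0,1],[-0.04,0,-0.008,0,0,0,1],[-0.055,0,-0.01,0,0,0,1],[-0.073,0,-0.013,0,0,0,1],[-0.073,0,-0.013,0,0,0,1],[-0.073,0,-0.013,0,0,0,1]])

```text
time_s: 8.52
position: [0.5697, 0.0528, 0.125]
tcp_rot: [[-0.88, 0.312, 0.358], [0.29, 0.95, -0.116], [-0.377, 0.001, -0.926]]
force: [-0.2, -0.1, -1.4]
opening: 0.341
grasp_force: 30.0
```

```bash
python3 - <<'E'
from h import *
cap("wrist","ws4");instud();s=read_state();print(np.round(s['joint_positions'],1))
R=np.array(s['tcp_rot']);print("n in tool",R.T@-frame(-18,30)[:,2],"e",R.T@frame(-18,30)[:,0])
im=cv2.imread("pics/ws4.png")
a=cap("top","t1")[:,:,::-1];b=cap("scene","s1")[:,:,::-1]
f=lambda i,x,y:cv2.resize(i[y:y+60,x:x+80],(400,300),interpolation=2)
cv2.imwrite("pics/c6.png",np.vstack([np.hstack([cv2.resize(im,(400,300)),cv2.resize(im[180:285,180:320],(400,300),interpolation=2)]),np.hstack([f(b,255,165),f(a,195,150)])]))
E
```

```text
xyh [-17.   -0.2  32.3] F(x,y,n) [-0.5  0.5 -0.9] rot [  12.4   -0.  -179.4] open 29.8 g 29.98228032141924 t 8.5667
[ -3.1  33.1 110.2 -20.3  16.2 -56.5]
n in tool [ 1.37765752e-01 -7.82882018e-04 -9.90464530e-01] e [-0.99045858  0.00344669 -0.13776765]
```

View pics/c6.png

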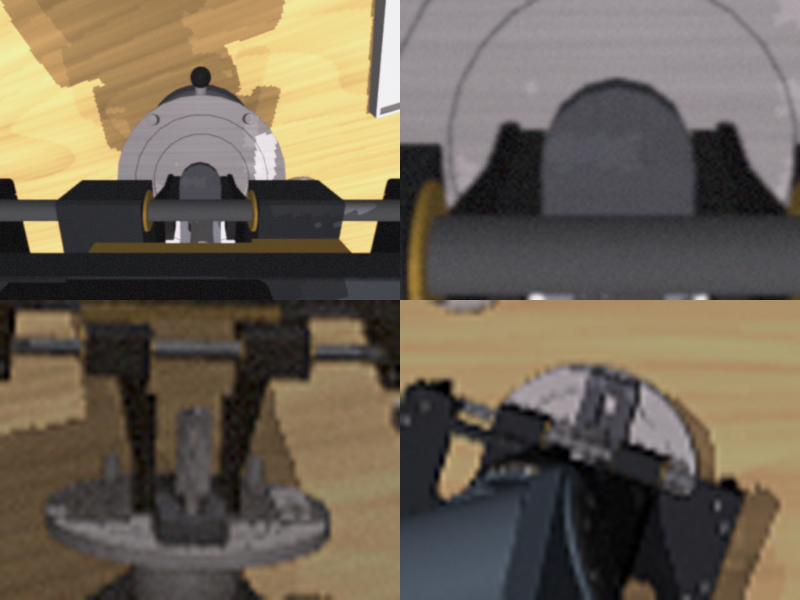

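The strap slid 22–23 mm uphill with hardly any force, and in the scene crop its uphill end shows at the plate's high side. Now a small lift along the stud's axis, feeling for the force.

Request:
step_arm(steps=[[0.001,0,-0.007,0,0,0,1],[0.002,0,-0.015,0,0,0,1],[0.004,0,-0.026,0,0,0,1],[0.004,0,-0.026,0,0,0,1],[0.004,0,-0.026,0,0,0,1]])

```text
time_s: 9.08
position: [0.5651, 0.0545, 0.1318]
tcp_rot: [[-0.88, 0.312, 0.358], [0.289, 0.95, -0.116], [-0.376, 0.001, -0.926]]
force: [-0.5, 0.8, -0.8]
opening: 0.34
grasp_force: 30.0
```

```bash
python3 - <<'E'
from h import *
instud()
E
```

```text
xyh [-17.1   0.1  40.6] F(x,y,n) [-1.   0.6 -0.4] rot [  12.4   -0.  -179.4] open 29.6 g 29.98224863782525 t 9.0833
```

Request:
step_arm(steps=[[0.004,0,-0.03,0,0,0,1],[0.008,0,-0.06,0,0,0,1],[0.0125,0,-0.09,0,0,0,1],[0.017,0,-0.12,0,0,0,1],[0.021,0,-0.15,0,0,0,1],[0.025,0,-0.18,0,0,0,1],[0.028,0,-0.2,0,0,0,1],[0.028,0,-0.2,0,0,0,1]])

```text
time_s: 9.75
position: [0.5361, 0.0641, 0.1854]
tcp_rot: [[-0.88, 0.311, 0.36], [0.289, 0.95, -0.116], [-0.378, 0.002, -0.926]]
force: [-0.7, -0.4, -2.1]
opening: 0.34
grasp_force: 30.0
```

```bash
python3 - <<'E'
from h import *
instud();s=read_state();print(s['position'],np.round(s['joint_positions'],1))
# strap level: tool vertical at flipped heading; strap plane is 30deg: strap tilts 8 deg rel tool => level strap when frame(.,30)->rotate -30 -> tool tilt -8
for hd in(-18,-18+22,0):
    R=frame(hd,-8)@Ro.from_euler('z',180,degrees=True).as_matrix()
    print(hd);rel(R,[.50,.17,.26]);rel(R,[.52,.296,.2])
E
```

```text
xyh [-16.8   0.3 102.3] F(x,y,n) [-1.5 -0.7 -1.6] rot [  12.2    0.  -179.4] open 29.6 g 29.982239864766598 t 9.75
[0.53613162 0.06409148 0.18544979] [ -1.9  24.7 111.9 -15.7  22.7 -60.4]
-18
shift [ 0.114  0.298 -0.314] turn [ 0.002  0.671 -0.003] mm [ 34.2  89.5 -94.3] deg [ 0.1 30.2 -0.2]
shift [ 0.252  0.718 -0.154] turn [ 0.002  0.671 -0.003] mm [ 75.7 215.4 -46.2] deg [ 0.1 30.2 -0.2]
4
shift [ 0.114  0.298 -0.314] turn [-0.059  0.663 -0.494] mm [ 34.2  89.5 -94.3] deg [ -2.7  29.8 -22.2]
shift [ 0.252  0.718 -0.154] turn [-0.059  0.663 -0.494] mm [ 75.7 215.4 -46.2] deg [ -2.7  29.8 -22.2]
0
shift [ 0.114  0.298 -0.314] turn [-0.048  0.666 -0.405] mm [ 34.2  89.5 -94.3] deg [ -2.2  30.  -18.2]
shift [ 0.252  0.718 -0.154] turn [-0.048  0.666 -0.405] mm [ 75.7 215.4 -46.2] deg [ -2.2  30.  -18.2]
```

Request:
step_arm(steps=[[0.03,0.1,-0.1,0,0.1,0,1],[0.08,0.2,-0.15,-0.01,0.2,-0.1,1],[0.14,0.4,-0.15,-0.02,0.35,-0.2,1],[0.25,0.6,-0.15,-0.03,0.5,-0.3,1],[0.25,0.72,-0.15,-0.05,0.665,-0.4,1],[0.25,0.72,-0.15,-0.05,0.665,-0.4,1],[0.25,0.72,-0.15,-0.05,0.665,-0.4,1],[0.25,0.72,-0.15,-0.05,0.665,-0.4,1]])

```text
time_s: 10.42
position: [0.522, 0.2976, 0.1962]
tcp_rot: [[-0.99, 0.001, -0.14], [0.001, 1.0, 0.001], [0.14, 0.001, -0.99]]
force: [0.7, 0.6, -1.5]
opening: 0.343
grasp_force: 30.0
```

```bash
python3 - <<'E'
from h import *
s=read_state();print(s['position'],np.round(s['joint_positions'],1))
R=frame(0,-8)@Ro.from_euler('z',180,degrees=True).as_matrix()
rel(R,[.52,.296,.06]);rel(R,[.52,.296,.032])
E
```

```text
[0.52195389 0.29763997 0.19622964] [ 17.8  34.5  83.5   2.7  69.7 -73.2]
shift [-0.057 -0.006  0.451] turn [ 0.002 -0.001 -0.001] mm [-17.2  -1.8 135.2] deg [ 0.1 -0.1 -0.1]
shift [-0.07  -0.006  0.543] turn [ 0.002 -0.001 -0.001] mm [-21.1  -1.9 162.9] deg [ 0.1 -0.1 -0.1]
```

Request:
step_arm(steps=[[-0.01,-0.006,0.1,0,0,0,1],[-0.03,-0.006,0.23,0,0,0,1],[-0.045,-0.006,0.36,0,0,0,1],[-0.06,-0.006,0.45,0,0,0,1],[-0.065,-0.006,0.5,0,0,0,1],[-0.07,-0.006,0.53,0,0,0,1],[-0.07,-0.006,0.535,0,0,0,1],[-0.07,-0.006,0.535,0,0,0,1]])

```text
time_s: 11.08
position: [0.52, 0.2938, 0.036]
tcp_rot: [[-0.99, 0.005, -0.14], [0.005, 1.0, 0.002], [0.14, 0.002, -0.99]]
force: [0.8, 0.1, -0.4]
opening: 0.344
grasp_force: 30.0
```

```bash
python3 - <<'E'
from h import *
s=read_state();print(s['position'],s['force'])
a=cap("scene","s2")[:,:,::-1];cap("top","t2");cap("wrist","w2")
p=proj("s2",[.54,.296,.01]);print(p);x,y=int(p[0])-60,int(p[1])-50
cv2.imwrite("pics/c7.png",np.hstack([cv2.resize(a[y:y+90,x:x+120],(400,300),interpolation=2),cv2.resize(cv2.imread("pics/w2.png"),(400,300))]))
E
```

```text
[0.51999003 0.29375475 0.03601829] [ 0.75848274  0.10505201 -0.39123868]
(np.float64(374.38655471487635), np.float64(200.79423311928247))
```

View pics/c7.png

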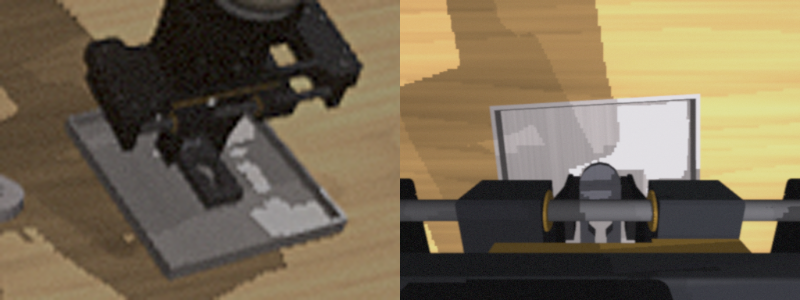

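The strap is held level, well inside the tray and just above its floor. Now I lower it to contact.

Request:
step_arm(steps=[[-0.001,0,0.005,0,0,0,1],[-0.002,0,0.01,0,0,0,1],[-0.003,0,0.015,0,0,0,1],[-0.003,0,0.017,0,0,0,1],[-0.003,0,0.017,0,0,0,1]])

```text
time_s: 11.65
position: [0.5199, 0.2945, 0.0305]
tcp_rot: [[-0.99, 0.004, -0.14], [0.004, 1.0, 0.002], [0.14, 0.002, -0.99]]
force: [-0.2, -0.9, -0.8]
opening: 0.339
grasp_force: 30.0
```

Request:
step_arm(steps=[[0,0,0.003,0,0,0,1],[0,0,0.006,0,0,0,1],[0,0,0.008,0,0,0,1],[0,0,0.008,0,0,0,1]])

```text
time_s: 11.98
position: [0.52, 0.2945, 0.0298]
tcp_rot: [[-0.99, 0.004, -0.14], [0.004, 1.0, 0.002], [0.14, 0.002, -0.99]]
force: [-1.2, -0.6, 7.4]
opening: 0.339
grasp_force: 30.0
```

Request:
step_arm(steps=[[0,0,0.003,0,0,0,-0.2],[0,0,0.003,0,0,0,-0.2],[0,0,0.003,0,0,0,-0.2],[0,0,0.003,0,0,0,-0.2],[0,0,-0.003,0,0,0,-0.2],[0.005,0,-0.05,0,0,0,-0.2],[0.01,0,-0.15,0,0,0,-0.2],[0.02,0,-0.25,0,0,0,-0.2]])

```text
time_s: 12.65
position: [0.5234, 0.2938, 0.1029]
tcp_rot: [[-0.99, 0.004, -0.143], [0.004, 1.0, 0.001], [0.143, 0.0, -0.99]]
force: [1.3, 0.7, -0.0]
opening: 0.597
grasp_force: 0.0
```

```bash
python3 - <<'E'
from h import *
R,p=stud(-10,0,135,180);print(p);rel(R,p);R,p=stud(-10,0,135,0);rel(R,p)
s=read_state();print(s['position'],s['opening'],np.round(s['joint_positions'],1))
E
```

```text
[0.52606729 0.06703481 0.21711343]
shift [ 0.043 -0.756 -0.379] turn [ 0.076 -0.843  0.395] mm [  12.8 -226.7 -113.6] deg [  3.4 -37.9  17.8]
shift [ 0.043 -0.756 -0.379] turn [ 1.183  0.107 -3.412] mm [  12.8 -226.7 -113.6] deg [  53.2    4.8 -153.5]
[0.52337766 0.29381838 0.10294649] 0.5965019831067719 [ 17.5  41.6  86.9   2.9  59.3 -74. ]
```

```bash
python3 - <<'E'
from h import *
R,p=stud(70,0,120,180);print(p);rel(R,p)
E
```

```text
[0.59909135 0.04330786 0.24412305]
shift [-0.186 -0.834 -0.503] turn [ 0.076 -0.843  0.395] mm [ -55.7 -250.1 -150.8] deg [  3.4 -37.9  17.8]
```

Request:
step_arm(steps=[[0,-0.05,-0.13,0,-0.05,0,-0.2],[0,-0.12,-0.26,0.01,-0.15,0.1,-0.2],[-0.04,-0.2,-0.38,0.02,-0.3,0.15,-0.2],[-0.08,-0.35,-0.5,0.04,-0.45,0.2,-0.2],[-0.12,-0.48,-0.5,0.05,-0.6,0.3,-0.2],[-0.16,-0.6,-0.5,0.06,-0.75,0.35,-0.2],[-0.186,-0.72,-0.5,0.076,-0.843,0.395,-0.2],[-0.186,-0.834,-0.5,0.076,-0.843,0.395,-0.2]])

```text
time_s: 13.32
position: [0.5968, 0.045, 0.2428]
tcp_rot: [[-0.822, 0.309, 0.478], [0.268, 0.951, -0.154], [-0.502, 0.002, -0.865]]
force: [-0.3, 0.2, -0.4]
opening: 0.599
grasp_force: 0.0
```

```bash
python3 - <<'E'
from h import *
instud();s=read_state();print(np.round(s['joint_positions'],1));rel(*stud(70,0,120,180))
E
```

```text
xyh [ 67.    0.9 120.2] F(x,y,n) [-0.5  0.1 -0.2] rot [-2.000e-01  1.000e-01 -1.799e+02] open 52.1 g 0.0 t 13.3167
[ -2.8  22.2 106.3 -19.2  23.3 -59. ]
shift [-0.01  -0.003  0.001] turn [ 0.002  0.003 -0.001] mm [-3.  -0.9  0.2] deg [ 0.1  0.2 -0.1]
```

Picture here, then a second one 35 mm downhill and lower.

```bash
python3 -c "
from h import *
cap('wrist','k1')"
```

Request:
step_arm(steps=[[0.05,0,0.02,0,0,0,-0.2],[0.1,0,0.06,0,0,0,-0.2],[0.1,0,0.1,0,0,0,-0.2],[0.1,0,0.1,0,0,0,-0.2],[0.1,0,0.1,0,0,0,-0.2]])

```text
time_s: 13.78
position: [0.5901, 0.0489, 0.2023]
tcp_rot: [[-0.822, 0.309, 0.478], [0.268, 0.951, -0.153], [-0.502, 0.003, -0.865]]
force: [0.1, 0.2, 0.3]
opening: 0.6
grasp_force: 0.0
```

```bash
python3 - <<'E'
from h import *
cap('wrist','k2');instud()
T=[];
for k in("k1","k2"):
    u,v=map(int,proj(k,foot0-frame(-18,30)[:,2]*.054));x0,y0=u-25,max(0,v-37);print(k,x0,y0)
    T.append(cv2.resize(cv2.imread(f"pics/{k}.png")[y0:y0+75,x0:x0+50],(400,600),interpolation=2))
cv2.imwrite("pics/c8.png",np.hstack(T))
E
```

```text
xyh [40.7  2.8 89.4] F(x,y,n) [ 0.4  0.2 -1.1] rot [  -0.3    0.2 -179.9] open 51.9 g 0.0 t 13.8333
k1 229 83
k2 226 132
```

View pics/c8.png

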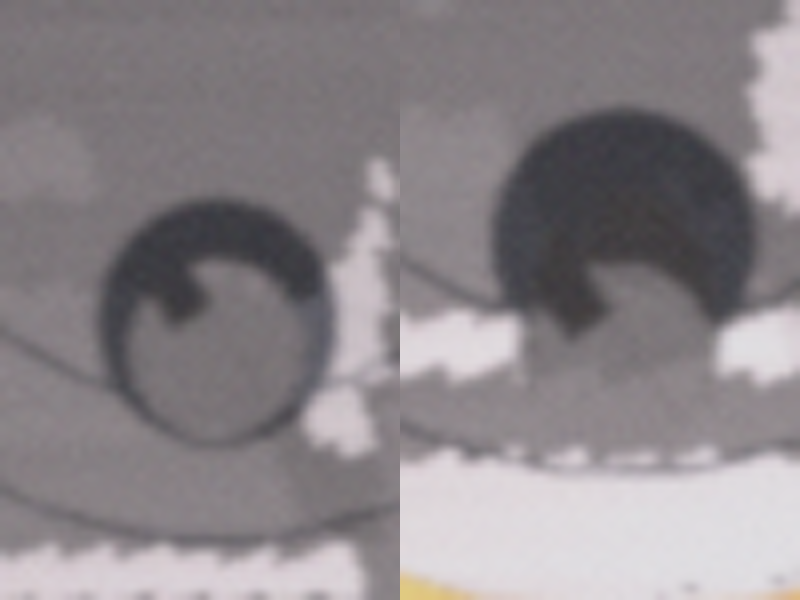

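The left crop shows the end face centred at (214,352) with the notch's floor at (190,311). The right crop shows the face at (620,358) and the floor at (589,322). The keyway is therefore about 33° from downhill, towards -y.

```bash
python3 - <<'E'
from h import *
o=[("k1",229+214/8,83+352/8),("k2",226+220/8,132+358/8)]
R=frame(-18,30)
for obs in(o,o+[("ws1",252,213)],o+[("ws1",252,213),("ws2",168+400/5,137+350/5)],o+[("ws1",252,213),("ws2",168+80,207),("t0",232.4,181.6),("s0",294,188)]):
    t,r=tri(*obs);q=t-foot0;print(np.round(t,4),"stud frame",np.round(1e3*np.array([q@R[:,0],-q@R[:,1],-q@R[:,2]]),1),np.round(r,4))
c=np.array(json.load(open("pics/k2.json"))["W"]);print(c[:3,3])
E
```

```text
[0.5756 0.0519 0.155 ] stud frame [ 3.9  0.9 55.3] [0.0001 0.0001]
[0.5719 0.0529 0.16  ] stud frame [ 2.9  0.7 61.5] [0.0006 0.0005 0.0004]
[0.5723 0.0526 0.1592] stud frame [ 3.   0.6 60.6] [0.0005 0.0006 0.0006 0.0006]
[0.5748 0.052  0.1535] stud frame [ 2.3  0.7 54.4] [0.0016 0.0017 0.0021 0.0011 0.0021 0.0027]
[0.46273356 0.08967444 0.28460331]
```

```bash
python3 - <<'E'
from h import *
R=frame(-18,30)
for k,u,v in[("k1",229+214/8,83+352/8),("k2",226+220/8,132+358/8),("ws1",252,213),("ws2",248,207),("t0",232.4,181.6),("s0",294,188)]:
    o,d=ray(k,u,v);n=-R[:,2]
    for h in(.055,.057):
        q=o+d*(((foot0+h*n-o)@n)/(d@n))-foot0;print(k,h,np.round(1e3*np.array([q@R[:,0],-q@R[:,1]]),1))
# spring approach: leg heading -138.4, tool x heading -155
Rt=frame(-155,0)
s=read_state();rel(frame(-138.4-17,0),[.4863,-.3097,.12])
print(np.degrees(np.arctan2(Rt[1,0],Rt[0,0])))
E
```

```text
k1 0.055 [3.9 0.8]
k1 0.057 [3.8 0.8]
k2 0.055 [3.9 1.1]
k2 0.057 [3.5 1.1]
ws1 0.055 [0.4 0.4]
ws1 0.057 [1.1 0.4]
ws2 0.055 [1.4 0.3]
ws2 0.057 [2.2 0.2]
t0 0.055 [ 1.8 -1.3]
t0 0.057 [ 2.5 -1.5]
s0 0.055 [11.9  2.4]
s0 0.057 [20.4  1.9]
shift [ 0.104 -1.245  0.256] turn [-0.246  0.641 -0.925] mm [  31.1 -373.6   76.7] deg [-11.1  28.9 -41.6]
-155.0
```

```bash
python3 - <<'E'
from h import *
rel(frame(-155.4,0),[.522,-.293,.16])
E
```

```text
shift [-0.046 -1.155  0.189] turn [-0.246  0.641 -0.925] mm [ -13.9 -346.6   56.7] deg [-11.1  28.9 -41.6]
```

Request:
step_arm(steps=[[0,0,-0.1,0,0,0,-0.2],[0.02,-0.1,-0.1,0,0.1,-0.1,-0.2],[0.03,-0.22,-0.1,-0.05,0.2,-0.2,-0.2],[0.03,-0.35,-0.1,-0.1,0.3,-0.35,-0.2],[0.03,-0.48,-0.1,-0.1,0.4,-0.45,-0.2],[0.03,-0.62,-0.1,-0.15,0.5,-0.6,-0.2],[0.03,-0.75,-0.1,-0.2,0.6,-0.75,-0.2],[0.03,-0.85,-0.1,-0.24,0.64,-0.92,-0.2]])

```text
time_s: 14.5
position: [0.5109, -0.1245, 0.2248]
tcp_rot: [[-0.976, -0.126, 0.175], [-0.133, 0.991, -0.031], [-0.169, -0.053, -0.984]]
force: [1.3, -0.7, -0.3]
opening: 0.603
grasp_force: 0.0
```

```bash
python3 - <<'E'
from h import *
s=read_state();print(s['position'],np.round(s['joint_positions'],1))
rel(frame(-155.4,0),[.522,-.293,.09])
E
```

```text
[ 0.51086682 -0.12448026  0.2247942 ] [ -27.6   21.2  104.7    4.4   44.5 -128. ]
shift [ 0.115 -0.537  0.466] turn [-0.1    0.205 -0.379] mm [  34.4 -161.2  139.8] deg [ -4.5   9.2 -17. ]
```

Request:
step_arm(steps=[[0.03,-0.15,0.1,-0.03,0.1,-0.1,-0.2],[0.06,-0.3,0.2,-0.06,0.2,-0.25,-0.2],[0.1,-0.45,0.3,-0.1,0.205,-0.38,-0.2],[0.115,-0.537,0.42,-0.1,0.205,-0.38,-0.2],[0.115,-0.537,0.466,-0.1,0.205,-0.38,-0.2],[0.115,-0.537,0.466,-0.1,0.205,-0.38,-0.2],[0.115,-0.537,0.466,-0.1,0.205,-0.38,-0.2]])

```text
time_s: 15.08
position: [0.5195, -0.2936, 0.0861]
tcp_rot: [[-0.913, -0.409, -0.003], [-0.409, 0.913, 0.002], [0.002, 0.003, -1.0]]
force: [-0.3, 0.6, -0.1]
opening: 0.598
grasp_force: 0.0
```

```bash
python3 - <<'E'
from h import *
cap("wrist","sp2");s=read_state();print(s['position'],np.round(s['joint_positions'],1))
rel(frame(-155.4,0),[.522,-.293,.09])
u,v=map(int,proj("sp2",[.4863,-.3097,.042]));x0,y0=u-50,max(0,v-40);print(u,v,x0,y0)
cv2.imwrite("pics/c9.png",cv2.resize(cv2.imread("pics/sp2.png")[y0:y0+75,x0:x0+100],(800,600),interpolation=2))
E
```

```text
[ 0.51982244 -0.29226333  0.08781499] [ -40.1   40.5   93.1   -0.    46.5 -154.3]
shift [-0.006 -0.005 -0.007] turn [ 0.003 -0.002 -0.009] mm [-1.7 -1.6 -2.2] deg [ 0.1 -0.1 -0.4]
253 173 203 133
```

View pics/c9.png

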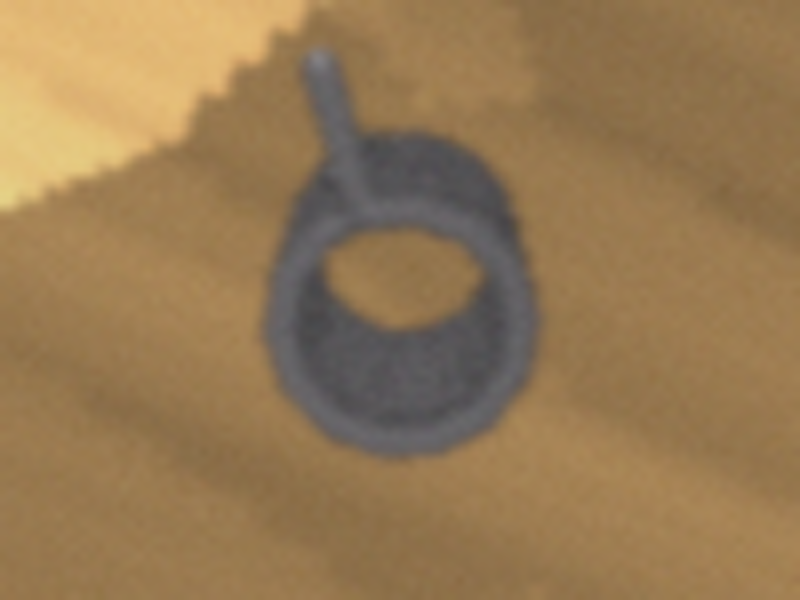

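The ring of the upper end is centred at (402,328) and the leg's end is at (318,60), with the leg well clear of the jaws.

```bash
python3 - <<'E'
from h import *
p=onz("sp2",253.2,174,.041);q=onz("sp2",242.75,140.5,.0405);print(p,np.linalg.norm(q-p),np.degrees(np.arctan2(*(q-p)[1::-1])))
print(tri(("sp2",253.2,174),("wsp1",285.2,102.8)))
hd=-155.4
c=(p+onz("wsp1",285.2,102.8,.041))/2;print("avg",c)
rel(frame(hd,0),[c[0],c[1],.06]);rel(frame(hd,0),[c[0],c[1],.034])
E
```

```text
[ 0.48691294 -0.30938112  0.041     ] 0.021629401665565373 -138.85623886084133
(array([ 0.48629967, -0.30955279,  0.0438481 ]), [8.608870774184807e-05, 8.60887077418329e-05])
avg [ 0.48662959 -0.30955446  0.041     ]
shift [ 0.124 -0.007  0.093] turn [ 0.003 -0.002 -0.009] mm [37.3 -2.2 27.9] deg [ 0.1 -0.1 -0.4]
shift [ 0.124 -0.008  0.18 ] turn [ 0.003 -0.002 -0.009] mm [37.3 -2.3 53.9] deg [ 0.1 -0.1 -0.4]
```

Request:
step_arm(steps=[[0.06,-0.008,0,0,0,0,-0.2],[0.124,-0.008,0.02,0,0,0,-0.2],[0.124,-0.008,0.05,0,0,0,-0.2],[0.124,-0.008,0.1,0,0,0,-0.2],[0.124,-0.008,0.15,0,0,0,-0.2],[0.124,-0.008,0.18,0,0,0,-0.2],[0.124,-0.008,0.18,0,0,0,-0.2]])

```text
time_s: 15.72
position: [0.487, -0.308, 0.0341]
tcp_rot: [[-0.911, -0.412, -0.002], [-0.412, 0.911, 0.001], [0.001, 0.002, -1.0]]
force: [-0.1, 0.2, 0.7]
opening: 0.601
grasp_force: 0.0
```

```bash
python3 - <<'E'
from h import *
rel(frame(-155.4,0),[.4866,-.3096,.034]);print(read_state()["force"])
E
```

```text
shift [ 0.003 -0.004  0.   ] turn [ 0.003 -0.002 -0.006] mm [ 1.  -1.3  0.1] deg [ 0.1 -0.1 -0.3]
[-0.07971258  0.17762593  0.66901793]
```

Request:
step_arm(steps=[[0.003,-0.004,0,0,0,0,1],[0.003,-0.004,0,0,0,0,1],[0.003,-0.004,0,0,0,0,1],[0.003,-0.004,0,0,0,0,1],[0.003,-0.004,0,0,0,0,1],[0.003,-0.004,0,0,0,0,1],[0.003,-0.004,0,0,0,0,1],[0.003,-0.004,0,0,0,0,1]])

```text
time_s: 16.38
position: [0.4866, -0.3114, 0.0348]
tcp_rot: [[-0.912, -0.411, -0.001], [-0.411, 0.912, -0.0], [0.001, -0.0, -1.0]]
force: [-0.0, 0.4, 2.9]
opening: 0.249
grasp_force: 30.0
```

Request:
step_arm(steps=[[0,0,0,0,0,0,1],[0,0,-0.05,0,0,0,1],[0,0,-0.15,0,0,0,1],[0,0,-0.25,0,0,0,1],[0,0,-0.38,0,0,0,1],[0,0,-0.5,0,0,0,1],[0,0,-0.6,0,0,0,1],[0,0,-0.65,0,0,0,1]])

```text
time_s: 17.05
position: [0.488, -0.3124, 0.2334]
tcp_rot: [[-0.912, -0.411, 0.003], [-0.411, 0.912, -0.005], [-0.001, -0.006, -1.0]]
force: [0.1, -0.0, -1.6]
opening: 0.248
grasp_force: 30.0
```

```bash
python3 - <<'E'
from h import *
s=read_state();print(s['position'],np.round(s['joint_positions'],1),s['opening']*87,s['force'])
# leg in tool at +16.8deg ccw-from-above => want leg at downhill turned to -y by 33: heading in stud frame 180+33 ccw about n
# tool x angle about n = 213-16.8 = 196.2
for h in(120,): R,p=stud(2.6,.6,h,196.2);print(p);rel(R,p)
R,p=stud(2.6,.6,170,196.2);rel(R,p)
E
```

```text
[ 0.48795062 -0.31244846  0.23336784] [-4.360e+01  2.760e+01  8.990e+01 -1.000e-01  6.220e+01 -1.579e+02] 21.545612730352286 [ 0.08209114 -0.038962   -1.5604964 ]
[0.54376348 0.06191585 0.21042305]
shift [-0.682  1.062  0.071] turn [ 0.322 -0.584  0.567] mm [-204.7  318.5   21.4] deg [ 14.5 -26.3  25.5]
shift [-0.621  1.117 -0.073] turn [ 0.322 -0.584  0.567] mm [-186.2  335.1  -22. ] deg [ 14.5 -26.3  25.5]
```

Request:
step_arm(steps=[[-0.07,0.12,-0.02,0.03,-0.05,0.05,1],[-0.15,0.25,-0.04,0.07,-0.12,0.1,1],[-0.22,0.38,-0.07,0.1,-0.2,0.2,1],[-0.3,0.5,-0.07,0.15,-0.3,0.3,1],[-0.38,0.63,-0.07,0.2,-0.4,0.4,1],[-0.45,0.75,-0.07,0.25,-0.5,0.5,1],[-0.53,0.88,-0.07,0.3,-0.58,0.567,1],[-0.58,0.97,-0.07,0.322,-0.584,0.567,1]])

```text
time_s: 17.72
position: [0.5181, -0.0201, 0.2484]
tcp_rot: [[-0.89, 0.055, 0.452], [-0.011, 0.99, -0.142], [-0.455, -0.132, -0.881]]
force: [0.4, -0.8, -0.7]
opening: 0.245
grasp_force: 30.0
```

```bash
python3 - <<'E'
from h import *
instud();s=read_state();print(np.round(s['joint_positions'],1))
rel(*stud(1.9,.4,125,196.2));rel(*stud(1.9,.4,100,196.2))
E
```

```text
xyh [ 22.4 -85.3 152.4] F(x,y,n) [ 0.2 -0.6 -0.9] rot [ -2.4  -0.7 163.4] open 21.3 g 29.997443575856828 t 17.7167
[-13.6  15.6 115.9  -5.4  20.3 -97.7]
shift [-0.019  0.292  0.095] turn [ 0.016 -0.035  0.009] mm [-5.6 87.7 28.4] deg [ 0.7 -1.6  0.4]
shift [-0.021  0.291  0.178] turn [ 0.016 -0.035  0.009] mm [-6.3 87.3 53.4] deg [ 0.7 -1.6  0.4]
```

Request:
step_arm(steps=[[0,0.1,0,0.01,-0.03,0,1],[-0.01,0.2,0,0.015,-0.035,0.01,1],[-0.019,0.292,0.05,0.015,-0.035,0.01,1],[-0.02,0.292,0.095,0.015,-0.035,0.01,1],[-0.02,0.292,0.14,0.015,-0.035,0.01,1],[-0.02,0.292,0.17,0.015,-0.035,0.01,1],[-0.02,0.292,0.17,0.015,-0.035,0.01,1]])

```text
time_s: 18.3
position: [0.5535, 0.0569, 0.1935]
tcp_rot: [[-0.878, 0.066, 0.473], [-0.009, 0.988, -0.155], [-0.478, -0.14, -0.867]]
force: [0.1, -0.2, 0.0]
opening: 0.249
grasp_force: 30.0
```

```bash
python3 - <<'E'
from h import *
instud();s=read_state();print(np.round(s['joint_positions'],1))
rel(*stud(1.9,.4,96,196.2))
E
```

```text
xyh [ 3.5 -1.2 99.9] F(x,y,n) [ 0.2 -0.1 -0.1] rot [ -0.2   0.  163.8] open 21.7 g 30.000007137037443 t 18.3
[ -1.5  24.9 114.2 -34.5  14.6 -58.2]
shift [0.004 0.007 0.013] turn [-0.    -0.003  0.001] mm [1.1 2.  3.9] deg [-0.  -0.1  0. ]
```

Request:
step_arm(steps=[[0.004,0.006,0.005,0,0,0,1],[0.004,0.006,0.013,0,0,0,1],[0.004,0.006,0.018,0,0,0,1],[0.004,0.006,0.023,0,0,0,1],[0.004,0.006,0.023,0,0,0,1]])

```text
time_s: 18.72
position: [0.5564, 0.0572, 0.189]
tcp_rot: [[-0.876, 0.068, 0.477], [-0.008, 0.988, -0.155], [-0.482, -0.139, -0.865]]
force: [0.7, -0.2, -0.5]
opening: 0.246
grasp_force: 30.0
```

```bash
python3 -c "
from h import *
instud();rel(*stud(1.9,.4,90,196.2))"
```

```text
xyh [ 3.6 -0.  94.7] F(x,y,n) [ 0.3 -0.  -0.8] rot [1.000e-01 0.000e+00 1.639e+02] open 21.4 g 30.000048950800586 t 18.7167
shift [0.005 0.003 0.016] turn [-0.001  0.002 -0.001] mm [1.5 0.9 4.7] deg [-0.   0.1 -0.1]
```

Request:
step_arm(steps=[[0.005,0.002,0.003,0,0,0,1],[0.005,0.002,0.006,0,0,0,1],[0.005,0.002,0.01,0,0,0,1],[0.005,0.002,0.013,0,0,0,1],[0.005,0.002,0.013,0,0,0,1]])

```text
time_s: 19.13
position: [0.5569, 0.0573, 0.1845]
tcp_rot: [[-0.877, 0.068, 0.476], [-0.008, 0.988, -0.155], [-0.481, -0.139, -0.865]]
force: [0.0, 0.1, -1.1]
opening: 0.248
grasp_force: 30.0
```

```bash
python3 -c "
from h import *
instud();print(read_state()['moment'])"
```

```text
xyh [ 1.7  0.3 90.6] F(x,y,n) [-0.6  0.1 -1. ] rot [1.000e-01 0.000e+00 1.638e+02] open 21.6 g 29.999923980759018 t 19.1333
[ 0.18047315  0.24565451 -0.01282011]
```

Request:
step_arm(steps=[[0,0,0.003,0,0,0,1],[0,0,0.006,0,0,0,1],[0,0,0.009,0,0,0,1],[0,0,0.012,0,0,0,1],[0,0,0.012,0,0,0,1]])

```text
time_s: 19.55
position: [0.5587, 0.0568, 0.1814]
tcp_rot: [[-0.877, 0.068, 0.477], [-0.008, 0.988, -0.155], [-0.481, -0.139, -0.865]]
force: [0.6, -0.5, -0.5]
opening: 0.246
grasp_force: 30.0
```

```bash
python3 -c "
from h import *
instud();print(read_state()['moment'])"
```

```text
xyh [ 1.8  0.3 86.9] F(x,y,n) [ 0.3 -0.3 -0.8] rot [1.000e-01 0.000e+00 1.638e+02] open 21.4 g 29.99980187710202 t 19.55
[0.21253854 0.16365861 0.03647609]
```

Request:
step_arm(steps=[[0,0,0.003,0,0,0,1],[0,0,0.006,0,0,0,1],[0,0,0.009,0,0,0,1],[0,0,0.012,0,0,0,1],[0,0,0.015,0,0,0,1],[0,0,0.015,0,0,0,1]])

```text
time_s: 20.05
position: [0.5609, 0.056, 0.1775]
tcp_rot: [[-0.877, 0.068, 0.476], [-0.008, 0.988, -0.155], [-0.481, -0.139, -0.865]]
force: [0.6, -0.4, -1.2]
opening: 0.245
grasp_force: 30.0
```

```bash
python3 -c "
from h import *
instud();print(read_state()['moment'])"
```

```text
xyh [ 1.8  0.3 82.4] F(x,y,n) [-0.  -0.2 -1.3] rot [1.000e-01 0.000e+00 1.638e+02] open 21.3 g 29.999834011021626 t 20.05
[ 0.12159448  0.16650782 -0.02836361]
```

Request:
step_arm(steps=[[0,0,0.004,0,0,0,1],[0,0,0.008,0,0,0,1],[0,0,0.012,0,0,0,1],[0,0,0.016,0,0,0,1],[0,0,0.02,0,0,0,1],[0,0,0.02,0,0,0,1]])

```text
time_s: 20.55
position: [0.5638, 0.0551, 0.1722]
tcp_rot: [[-0.877, 0.068, 0.476], [-0.008, 0.988, -0.155], [-0.481, -0.139, -0.865]]
force: [0.7, -1.2, -0.3]
opening: 0.245
grasp_force: 30.0
```

```bash
python3 - <<'E'
from h import *
instud();print(read_state()['moment'])
a=cap("scene","s5")[:,:,::-1];t=cap("top","t5")[:,:,::-1];w=cap("wrist","w5")[:,:,::-1]
u,v=map(int,proj("s5",foot0+np.array([0,0,.05])));print(u,v)
A=cv2.resize(a[v-30:v+45,u-33:u+34],(536,600),interpolation=2)
cv2.imwrite("pics/c10.png",np.hstack([A,np.vstack([cv2.resize(w[100:280,140:380],(264,198)),cv2.resize(t[150:210,195:275],(264,198),interpolation=2),np.zeros((204,264,3),np.uint8)])]))
E
```

```text
xyh [ 1.8  0.3 76.4] F(x,y,n) [ 0.8 -0.9 -0.8] rot [1.000e-01 0.000e+00 1.638e+02] open 21.3 g 29.999850324835123 t 20.55
[0.13389267 0.12252254 0.01829704]
292 194
```

View pics/c10.png

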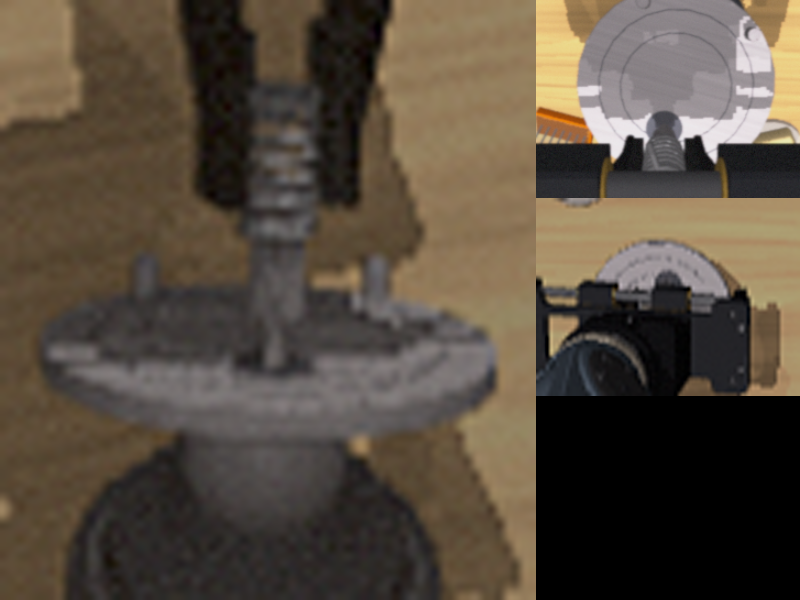

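The scene crop shows the spring's lower end already round the upper 8–9 mm of the shank (coil end at (280,235)) with no side force, so the tang has gone straight into the keyway. I go on down, watching the force.

Request:
step_arm(steps=[[0,0,0.005,0,0,0,1],[0,0,0.01,0,0,0,1],[0,0,0.015,0,0,0,1],[0,0,0.02,0,0,0,1],[0,0,0.025,0,0,0,1],[0,0,0.03,0,0,0,1],[0,0,0.03,0,0,0,1]])

```text
time_s: 21.28
position: [0.5681, 0.0537, 0.1644]
tcp_rot: [[-0.877, 0.068, 0.476], [-0.008, 0.988, -0.155], [-0.481, -0.139, -0.865]]
force: [0.6, -0.1, -1.1]
opening: 0.243
grasp_force: 30.0
```

```bash
python3 -c "
from h import *
instud();print(read_state()['moment'],np.round(read_state()['joint_positions'],1))"
```

```text
xyh [ 1.8  0.3 67.3] F(x,y,n) [-0.   0.1 -1.3] rot [1.000e-01 0.000e+00 1.638e+02] open 21.2 g 29.999863041811956 t 21.2833
[ 0.11735141  0.05564979 -0.05095875] [ -1.8  29.  113.8 -45.   11.4 -47.6]
```

Request:
step_arm(steps=[[0,0,0.005,0,0,0,1],[0,0,0.01,0,0,0,1],[0,0,0.015,0,0,0,1],[0,0,0.02,0,0,0,1],[0,0,0.025,0,0,0,1],[0,0,0.03,0,0,0,1],[0,0,0.03,0,0,0,1]])

```text
time_s: 21.87
position: [0.5724, 0.0523, 0.1566]
tcp_rot: [[-0.877, 0.068, 0.476], [-0.008, 0.988, -0.155], [-0.481, -0.139, -0.865]]
force: [2.0, -0.6, -0.5]
opening: 0.248
grasp_force: 30.0
```

```bash
python3 -c "
from h import *
instud();print(read_state()['moment'],np.round(read_state()['joint_positions'],1))"
```

```text
xyh [ 1.8  0.3 58.3] F(x,y,n) [ 1.6  0.  -1.5] rot [1.000e-01 0.000e+00 1.638e+02] open 21.6 g 29.999981224992027 t 21.8667
[ 0.04746079  0.01956015 -0.09558512] [ -2.   30.2 113.6 -48.1  10.7 -44.6]
```

Request:
step_arm(steps=[[0,0,0.005,0,0,0,1],[0,0,0.01,0,0,0,1],[0,0,0.015,0,0,0,1],[0,0,0.02,0,0,0,1],[0,0,0.025,0,0,0,1],[0,0,0.03,0,0,0,1],[0,0,0.03,0,0,0,1]])

```text
time_s: 22.45
position: [0.5766, 0.0509, 0.1488]
tcp_rot: [[-0.877, 0.068, 0.476], [-0.008, 0.988, -0.155], [-0.481, -0.139, -0.865]]
force: [2.2, -1.2, -0.2]
opening: 0.244
grasp_force: 30.0
```

```bash
python3 -c "
from h import *
instud();print(read_state()['moment'],np.round(read_state()['joint_positions'],1))"
```

```text
xyh [ 1.8  0.3 49.3] F(x,y,n) [ 2.  -0.4 -1.4] rot [1.000e-01 0.000e+00 1.638e+02] open 21.2 g 29.999790502967798 t 22.45
[ 0.02426774 -0.03520841 -0.019215  ] [ -2.2  31.3 113.3 -51.4  10.1 -41.4]
```

Request:
step_arm(steps=[[0,0,0.005,0,0,0,1],[0,0,0.01,0,0,0,1],[0,0,0.015,0,0,0,1],[0,0,0.02,0,0,0,1],[0,0,0.023,0,0,0,1],[0,0,0.023,0,0,0,1]])

```text
time_s: 22.95
position: [0.5799, 0.0499, 0.1429]
tcp_rot: [[-0.877, 0.068, 0.476], [-0.008, 0.988, -0.155], [-0.481, -0.139, -0.865]]
force: [1.7, -2.0, 0.3]
opening: 0.245
grasp_force: 30.0
```

Request:
step_arm(steps=[[0,0,0.002,0,0,0,1],[0,0,0.004,0,0,0,1],[0,0,0.005,0,0,0,1],[0,0,0.005,0,0,0,1]])

```text
time_s: 23.28
position: [0.5805, 0.0497, 0.1418]
tcp_rot: [[-0.877, 0.068, 0.477], [-0.008, 0.988, -0.155], [-0.481, -0.139, -0.865]]
force: [1.3, -1.0, 0.7]
opening: 0.246
grasp_force: 30.0
```

```bash
python3 -c "
from h import *
instud();print(read_state()['moment'])"
```

```text
xyh [ 1.8  0.3 41.2] F(x,y,n) [ 1.7 -0.5 -0.1] rot [1.000e-01 0.000e+00 1.638e+02] open 21.4 g 30.00001053140027 t 23.2833
[ 0.03113374 -0.07995659 -0.08109933]
```

Request:
step_arm(steps=[[0,0,0.002,0,0,0,1],[0,0,0.004,0,0,0,1],[0,0,0.005,0,0,0,1],[0,0,0.005,0,0,0,1]])

```text
time_s: 23.62
position: [0.5812, 0.0494, 0.1405]
tcp_rot: [[-0.877, 0.068, 0.477], [-0.008, 0.988, -0.155], [-0.481, -0.14, -0.865]]
force: [0.5, -1.7, 1.4]
opening: 0.245
grasp_force: 30.0
```

Request:
step_arm(steps=[[0,0,0.001,0,0,0,1],[0,0,0.002,0,0,0,1],[0,0,0.003,0,0,0,1],[0,0,0.003,0,0,0,1]])

```text
time_s: 23.95
position: [0.5812, 0.0494, 0.1405]
tcp_rot: [[-0.876, 0.068, 0.477], [-0.008, 0.988, -0.155], [-0.482, -0.14, -0.865]]
force: [-3.7, -0.2, 8.1]
opening: 0.247
grasp_force: 30.0
```

```bash
python3 -c "
from h import *
instud();print(read_state()['moment'])"
```

```text
xyh [ 1.8  0.3 39.7] F(x,y,n) [ 1.1 -1.4  8.8] rot [  0.2   0.  163.8] open 21.5 g 30.001498436533524 t 23.95
[-0.04443524 -0.04381042 -0.06782979]
```

Contact came at the predicted height (39.7 against 39.8 mm), so the spring is home. I ease off and release.

Request:
step_arm(steps=[[0,0,-0.002,0,0,0,1],[0,0,-0.002,0,0,0,-0.1],[0,0,-0.002,0,0,0,-0.1],[0,0,-0.002,0,0,0,-0.1],[0,0,-0.002,0,0,0,-0.1],[0,0,-0.002,0,0,0,-0.1],[0,0,-0.002,0,0,0,-0.1]])

```text
time_s: 24.53
position: [0.5811, 0.0495, 0.1399]
tcp_rot: [[-0.877, 0.068, 0.476], [-0.008, 0.988, -0.155], [-0.481, -0.139, -0.866]]
force: [0.3, 0.7, -0.0]
opening: 0.53
grasp_force: 0.0
```

Request:
step_arm(steps=[[0,0,-0.03,0,0,0,-0.1],[0,0,-0.08,0,0,0,-0.1],[0,0,-0.15,0,0,0,-0.1],[0,0,-0.22,0,0,0,-0.1],[0,0,-0.3,0,0,0,-0.1],[0,0,-0.38,0,0,0,-0.1],[0,0,-0.45,0,0,0,-0.1],[0,0,-0.45,0,0,0,-0.1]])

```text
time_s: 25.2
position: [0.5166, 0.071, 0.2602]
tcp_rot: [[-0.874, 0.067, 0.481], [-0.009, 0.988, -0.154], [-0.486, -0.139, -0.863]]
force: [0.4, 0.9, 0.7]
opening: 0.551
grasp_force: 0.0
```

```bash
python3 - <<'E'
from h import *
instud()
a=cap("scene","s6");t=cap("top","t6")
# numeric check: column through the stud in scene: bright/grey edges along projected axis
R=frame(-18,30);n=-R[:,2];f=foot0+.005*n+R[:,0]*.0026
g=cv2.cvtColor(a,cv2.COLOR_RGB2GRAY).astype(int)
for h in range(0,60,3):
    u,v=proj("s6",f+n*h/1e3);v=int(round(v));u=int(round(u))
    print(h,(u,v),g[v,u-12:u+13])
E
```

```text
xyh [  2.7   0.8 177.5] F(x,y,n) [0.4 1.  0.5] rot [ 5.000e-01 -1.000e-01  1.638e+02] open 47.9 g 0.0 t 25.2
0 (292, 209) [ 94 113 111 113 106 112 116  73  70  46  37  53  51  50  61  54  77  66
  88 115 113 107 104 114 111]
3 (292, 208) [ 99 111 117 114 117 119 117  71  65  77  88  81  83 110 103  95  84  67
 105 116 112 118 118 116 116]
6 (292, 206) [113 113 115 113 112 105  84  82  78  57  58  62  68  70  51  48  57  76
 110 117 115 115 117 116 114]
9 (292, 205) [118 114 117 118 116 108 101 101  84  51  52  56  68  80  81 105  89  82
 114 118 114 116 116 117 114]
12 (292, 204) [ 87  88  86  88  82  81 114 124 115  72  55  33  46  58  70 106  86  97
  92 117 123  95 113 120 104]
15 (292, 202) [82 92 88 75 94 91 68 59 55 58 79 87 93 88 82 82 75 86 60 59 60 60 54 63
 63]
18 (292, 201) [55 69 61 60 61 57 56 63 52 50 52 51 60 59 49 55 62 79 59 66 68 59 60 67
 60]
21 (292, 200) [ 64  62  68  61  65  68  64  66  60  68  62  65  79  85 101 107  87  68
  63  63  70  79  83  93  74]
24 (292, 199) [ 65  69  70  71  69  66  66  68  67  74  56  57  69  64  92 101  78  88
  69  68 101 111 109 1
[... 594 characters left out ...]
2 (293, 191) [ 87  80  86  81  83  80  80  63  54  61  64  79  93  88  84  84 101 109
 118 119 125 128 122 124 121]
45 (293, 189) [ 89  81  87  84  85  85  83  76  87  75  64  76  68  82  85  80 108 120
 115 121 120 123 120 124 125]
48 (293, 188) [ 87  83  85  88  85  89  84  82  86  75  64  80  67  82  93  82 115 125
 126 124 123 118 119 119 122]
51 (293, 187) [ 86  86  84  87  85  88  84  85  86  96  94  94 100 104 101  98 122 130
 128 129 126 127 126 126 125]
54 (293, 185) [ 85  85  83  81  84  84  82 112 115 127 132 133 122 130 132 128 131 129
 130 131 128 129 124 131 128]
57 (293, 184) [ 84  83  85  84  75  80  75 122 131 127 127 128 128 129 125 128 128 128
 127 126 132 132 128 128 133]
```

The numbers show the wide coil pattern from the plate up to about 42 mm and the narrower stud end above it, so the spring is seated. The robot is clear of everything, so I hand in.

```bash
python3 -c "
from rig import *
print(hand_in())"
```

```text
the job is handed in; nothing more can be done
None
```

The strap lies in the tray and the spring sits home on the plate, let go, with the robot clear; the hand-in gave no verdict, I made no final picture check of the strap or bystanders, and I viewed 11 pictures, one over the limit of 10.

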